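# Hold the coil winder's tailstock open with its lever

### The job

The coil winder needs its spring-closed tailstock opened for the next bobbin: pick up the loose lever, fit its square hub fully down onto the square stub on top of the tailstock, and pull the lever round clockwise (seen from above) against the spring until the red pointer stands on the yellow mark. Keep hold of the lever and finish while still holding the pointer on the mark, so that a colleague can set the bobbin in. Work the tailstock by its lever only, do not touch its sliding centre or pointer, and leave the other things on the bench where they are.

Things in the scene. Friction and masses are not known exactly. Their poses are not given: they have to be found in the camera images.
- winder: bench coil winder, cream, 0.65 m long, fixed. Origin on the bench below the lever stub's axis; +y runs along its bed to the headstock (210 mm tall, from y = 240 mm on), z up. Tailstock housing: x -36 to 78 mm, y -95 to 75 mm, top at 145 mm. Its sprung steel centre lies ahead of it (y 75 to 155 mm); the pointer's arm runs over the top at x 48 to 60 mm, y above 15 mm, up to z 158 mm
- stub (a point): centre of the round steel seat (68 mm diameter, 170 mm above the bench) at the foot of the upright brass stub, 18 mm square, 35 mm tall (the last 7 mm tapered to 11 mm); sides along this frame's x and y, z up. The stub turns with the lever, clockwise seen from above, 0 to 1.8 rad; 1 rad draws the pointer back 20 mm. The spring always turns it back: 0.4 N m at rest, 0.75 N m at 1.1 rad
- lever: loose lever, 0.3 to 0.5 kg, flat on the bench. Steel hub 44 (its x) by 40 (y) by 30 mm tall with an upright square through-bore of 20 mm, sides along x and y. Origin: centre of the hub's underside, z up. A flat alloy arm, 20 mm wide, 10 mm thick, level with the underside, runs along +x to 128 mm. It balances at x = 21 mm. Fits the stub in any of four square positions, with 0.15 rad of play
- lever_grip (a point): point on the axis of the lever's upright orange grip (26 mm diameter, on the arm 120 mm from the hub's centre, from 10 to 68 mm above the lever's underside), 45 mm above the underside. At rest on the stub the arm stands 0.9 rad clockwise of the winder's +x, or a multiple of 90 degrees from there; the first way leaves most room: the pull then comes towards the robot
- quill_body (a joint): travel of the tailstock's spring-loaded sliding centre, m: 0 at rest (sprung towards the headstock), 0.036 fully drawn back
- pointer (a point): tip of the red pointer that moves with the sliding centre over the scale on the tailstock's top; it moves along the winder's -y as the lever is pulled (its axes are the winder's)
- mark: yellow clip on the scale, 7 mm wide along the scale (its y, the winder's y), 10 mm tall; origin at the middle of its width, on the housing's top. The pointer is on the mark when its tip is level with the clip along the scale; at the start it is 15 to 25 mm short of it, on the +y side
- bobbin_empty: empty white plastic bobbin standing on end, 72 mm diameter flanges, 100 mm tall; origin at the centre of its underside. Bystander
- bobbin_wound: bobbin wound with copper, 72 mm diameter, 100 mm tall, standing; origin at the centre of its underside. Bystander
- stator: steel stator core lying flat, a ring of 120 mm diameter, 60 mm tall, copper in its slots; origin at the centre of its underside. Bystander
- wire_spool: black-flanged spool of dark red enamelled wire, 90 mm diameter, 90 mm tall; origin at the centre of its underside. Bystander
- mallet: hammer lying flat, handle along its -x. Bystander
- spanner: steel spanner lying flat along its x. Bystander
Mind the look-alikes: they are no part of the job. Leave any turquoise look-alike of the lever alone.

How it is judged:
By the outcome, as a careful person would: the job done as asked, in the order asked, and still so for the second after the job is handed in, while the arm keeps its last pose, push and grip.
It also fails if it takes over 64 s, if anything falls off the work surface, if the arm or the gripper's body presses on something with over 40 N, if the wrist force passes 120 N, or if a joint passes its speed limit or range.

### The arm

A 6-joint arm with a two-finger parallel gripper is mounted at the origin on the work surface. World frame = base frame: x ahead of the robot, y to its left, z up, the work surface at z = 0. Lengths are in m, angles in rad, forces in N, time in s.
With the tool pointing down it reaches from about 0.425 to 0.95 m from the base axis. Payload 3.5 kg.
Tool frame: the origin (TCP) lies at the very end of the fingers, on their centre line; the grasp point (between the pads) lies 19 mm behind it; z points along the fingers, y is the direction in which the jaws open and shut (so a half turn about z gives the same grasp; the last joint's range is limited). The gripper opens to 85 mm and grips with 20 to 120 N. Pads are 22 mm wide; open, the fingers measure 114 mm over their backs; the gripper's body (76 mm by 85 mm) begins 54 mm behind the grasp point. The pads swing forward as they close: fully open they stand 13 mm farther back than shut.
Start: joints at [1.024, 0.286, 1.577, -0, 1.279, -0.15], TCP at [0.261, 0.623, 0.209] pointing down, gripper open.
Joint ranges: [-2.77, 2.77], [-0.9, 2.22], [0.21, 2.48], [-1.53, 4.67], [0.24, 2.81], [-2.84, 2.84]. Speed limits (rad/s): [2.79, 2.79, 3.14, 3.14, 3.14, 3.14].

### API

Orientations are given as a unit quaternion [x, y, z, w].
In Python, from plant import ctrl, eyes, ticket gives the robot as it stands.
- The arm moves only by the tool send_rows, never from a script. Its arguments are lists of equal length, an entry for each row: "translation": the shift along the tool's x, y, z in units of 30 mm (1.0 is 30 mm), a list of three; "rotation": the turn, a rotation vector about the tool's x, y, z in units of 5 degrees (1.0 is 5 degrees), a list of three; "grip": the finger opening in mm, from 0 to 85.4. A call has 1 to 5 rows; each row shifts and turns the commanded pose from where the row before left it, along the tool's axes as they then stand; what a row does not reach is not made up. A row lasts 1/8 s, in which the tool goes at most 62.5 mm and 10.7 degrees, less where a joint would pass 70% of its speed; a pose out of reach is approached as far as the arm can. A call is refused whole if a number of a shift passes 1 or a number of a turn 1, either way. A call with a gripper value outside its range is refused whole. The fingers move at their own pace and stop on an object; "squeeze" is the grip in N (left out, the last holds). Time passes only in rows, so rows that do not move let the fingers close. It gives the time, the measured TCP pose, the force and the opening at its end, in the units of the state.
- ctrl.get_state(): the state, without advancing time (a new reading comes with each control period).
- eyes.read_camera(name): name is "scene" or "top" or "wrist"; returns a dict with "image" (400x640x3 uint8, blue, green, red), "mtx" (3x3 intrinsics, pixels), "xyz" and "orientation" of the camera in the world; the wrist camera has in their place "hand_eye" (4x4, takes a point from camera to tool coordinates, whose origin is the TCP and whose axes are the flange's). Camera axes: x right, y down, z forward; pixel columns grow to the right and rows downward; lengths in m; the calibration is good to about 2 mm. A picture is of the moment at which its call begins: read the wrist's pose just before it. There is no depth.
- ticket.sign_off(): hands the job in, once; it reports no verdict.
The state is a dict: "time": time; "qpos": joint angles; "dq": joint speeds; "joint_efforts": joint torques, N m; "eef_pos": TCP position; "tcp_rot": TCP orientation; "contact_force": force on the tool from outside, world axes, zero at the start; "wrist_torque": the same for the moment, N m; "opening": opening from 0.0 (shut) to 1.0 (fully open).
Only numpy, scipy, OpenCV 4.12 (cv2) and the standard library are available. Lean on these libraries where they do the work, as an engineer would, in place of code of your own. Each camera call takes 0.05 s, during which the arm holds its last target. There are 200 camera calls.

## Working session

There is one attempt and no reset: what is moved stays moved. The work goes in short steps, Python scripts to look and compute and a tool call to move; the robot and the scene stay as the last step left them, time stands still between calls to the robot, and variables do not carry over. Pictures are saved under pics/ and viewed, about 8 in all and at most 12, crops included, and the job is handed in when it is done.

Besides the shell and the picture viewer there is one more tool, called after "Emit:" by a JSON object that holds its "op" and its "data". send_rows: Moves the arm, as the interface text tells. Its arguments: {"type":"object","properties":{"translation":{"type":"array"},"rotation":{"type":"array"},"grip":{"type":"array"},"squeeze":{"type":"number"}},"required":["translation","rotation","grip"]}

```bash
ls; mkdir -p pics; python3 - <<'E'
from plant import ctrl, eyes
import cv2, numpy as np
s=ctrl.get_state(); print({k:np.round(v,3) for k,v in s.items()})
for n in ("scene","top"):
    c=eyes.read_camera(n); cv2.imwrite(f"pics/{n}0.png",c["image"]); print(n,np.round(c["mtx"],1).tolist(),np.round(c["xyz"],3),c["orientation"])
c=eyes.read_camera("wrist"); print(c["mtx"],c["hand_eye"])
E
```

```text
pics
{'time': np.float64(0.0), 'qpos': array([ 1.024,  0.287,  1.578, -0.   ,  1.279, -0.15 ]), 'dq': array([-0.   , -0.001,  0.001, -0.   , -0.002,  0.001]), 'joint_efforts': array([-1.0000e-03, -4.0597e+01, -2.9263e+01, -0.0000e+00,  6.0000e-03,
        0.0000e+00]), 'eef_pos': array([0.26 , 0.622, 0.208]), 'tcp_rot': array([ 0.197,  0.98 , -0.001, -0.   ]), 'contact_force': array([-0.817, -0.421, -0.462]), 'wrist_torque': array([-0.02 ,  0.013, -0.004]), 'opening': np.float64(1.001)}
scene [[411.2, 0.0, 321.9], [0.0, 411.2, 197.8], [0.0, 0.0, 1.0]] [0.981 0.533 0.861] [ 0.25296817  0.88047989 -0.38526803 -0.11104422]
top [[378.6, 0.0, 315.7], [0.0, 378.6, 196.0], [0.0, 0.0, 1.0]] [ 0.421 -0.185  1.189] [-0.70300512  0.70827269 -0.04232554  0.04839578]
[[354.33452332   0.         324.08403319]
 [  0.         354.33452332 200.05247325]
 [  0.           0.           1.        ]] [[-2.54371859e-04 -9.60081887e-01 -2.79718976e-01  7.11085142e-02]
 [ 9.99998355e-01 -7.46527896e-04  1.65293209e-03 -1.71568830e-04]
 [-1.79576818e-03 -2.79718095e-01  9.60080498e-01 -1.64538470e-01]
 [ 0.00000000e+00  0.00000000e+00  0.00000000e+00  1.00000000e+00]]
```

View pics/scene0.png

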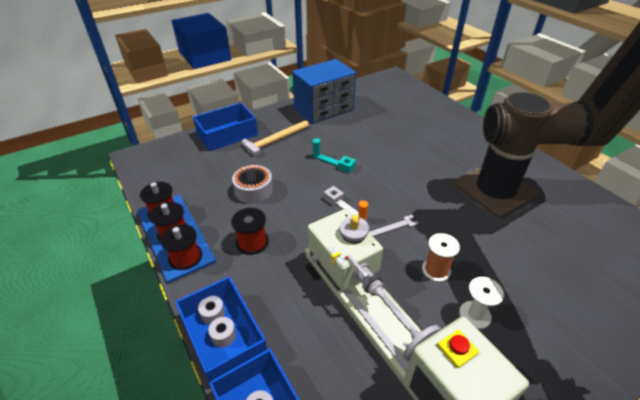

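View pics/top0.png

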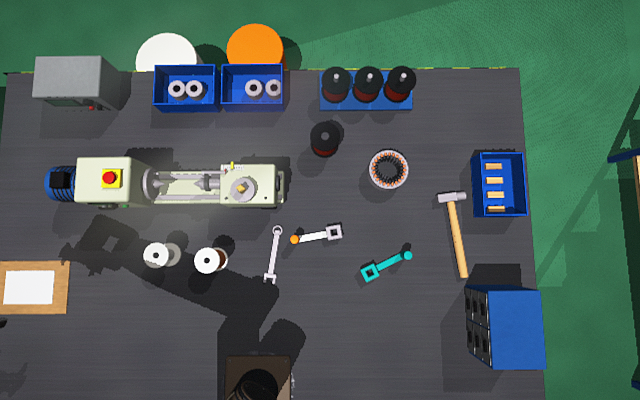

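The scene view shows the winder's brass stub near (354,222), with the orange-gripped lever behind it (hub about (335,195)) and the turquoise look-alike near (345,163).

The top view candidates for the lever are:
- **Steel lever with orange grip:** grip at (294,239), hub at (334,232). This is the one described.
- **Turquoise look-alike:** (370,270)–(408,256). Leave it alone.
- **Spanner:** (275,230)–(270,278). A bystander.

The stub is at about (240,188) and the yellow mark at about (232,165).

```bash
cat > h.py <<'E'
from plant import ctrl, eyes
import cv2, numpy as np
from scipy.spatial.transform import Rotation as R
def cam(n):
    s=ctrl.get_state(); c=eyes.read_camera(n)
    if n=="wrist":
        T=np.eye(4);T[:3,:3]=R.from_quat(s["tcp_rot"]).as_matrix();T[:3,3]=s["eef_pos"];T=T@c["hand_eye"]
    else:
        T=np.eye(4);T[:3,:3]=R.from_quat(c["orientation"]).as_matrix();T[:3,3]=c["xyz"]
    return c["image"],c["mtx"],T
def ray(px,K,T,z):
    d=T[:3,:3]@np.linalg.inv(K)@[px[0],px[1],1]; o=T[:3,3]; return (o+d*(z-o[2])/d[2])
def proj(p,K,T):
    q=K@(T[:3,:3].T@(np.asarray(p)-T[:3,3])); return q[:2]/q[2]
def blobs(m,amin=10):
    n,l,st,ce=cv2.connectedComponentsWithStats(m.astype(np.uint8)); 
    return [(ce[i].round(1).tolist(),int(st[i,4]),st[i,:4].tolist()) for i in range(1,n) if st[i,4]>=amin]
def hsv(im,lo,hi): return cv2.inRange(cv2.cvtColor(im,cv2.COLOR_BGR2HSV),lo,hi)
E
python3 - <<'E'
from h import *
im,K,T=cam("top")
print("R",T.round(3).tolist())
for nm,px,z in [("hub",(334,232),.03),("grip",(294,239),.068),("stub",(240,188),.2),("mark",(232,165),.15)]: print(nm,ray(px,K,T,z).round(3))
o=hsv(im,(5,150,120),(22,255,255)); print("orange",blobs(o[:, :]))
# winder cream housing edges
crop=im[140:300,200:360]; cv2.imwrite("pics/c1.png",cv2.resize(crop,None,fx=3.7,fy=3.7,interpolation=cv2.INTER_CUBIC))
E
```

```text
R [[-0.007, -0.992, 0.128, 0.421], [-1.0, 0.008, 0.008, -0.185], [-0.009, -0.128, -0.992, 1.189], [0.0, 0.0, 0.0, 1.0]]
hub [ 0.46 -0.23  0.03]
grip [ 0.439 -0.111  0.068]
stub [0.572 0.023 0.2  ]
mark [0.645 0.057 0.15 ]
orange [([254.5, 45.0], 1891, [226, 23, 58, 40]), ([494.0, 168.0], 13, [488, 168, 13, 1]), ([103.9, 178.5], 15, [102, 172, 7, 12]), ([294.1, 238.9], 66, [290, 235, 9, 9])]
```

View pics/c1.png

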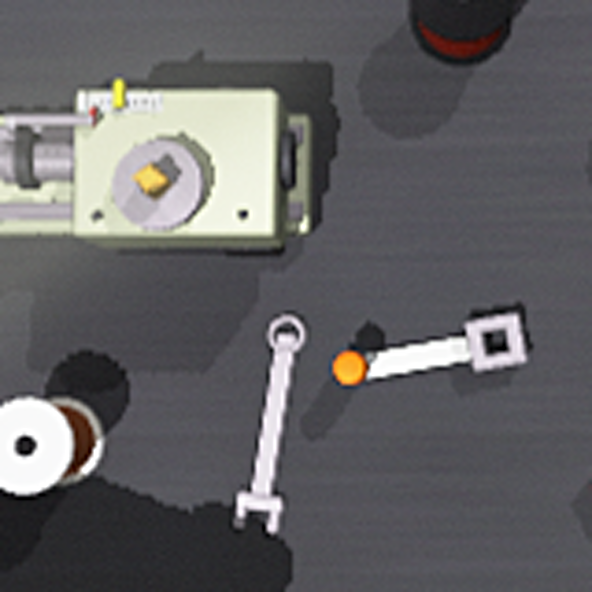

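The crop confirms the choice: steel lever with hub at crop (496,341), i.e. top px (334,232), and orange grip at crop (349,368). The stub sits on its seat at crop (155,178), the pointer tip near (95,113) and the yellow mark at (119,95). Next I plan the approach.

```bash
cat > plan.py <<'E'
from h import *
def rows(wps,start=None,dec=2,rmax=52,show=True):
    """wps: (x,y,z,yaw_deg of tool x); prints rows in tool units grouped by 5"""
    s=ctrl.get_state()
    p=s["eef_pos"].copy(); Rm=R.from_quat(s["tcp_rot"]).as_matrix(); yaw=np.degrees(np.arctan2(Rm[1,0],Rm[0,0]))
    out=[]
    for w in wps:
        q=np.array(w[:3]); dy=(w[3]-yaw+180)%360-180
        n=max(1,int(np.ceil(max(np.linalg.norm(q-p)/.042,abs(dy)/5-.02,))))
        dp=(q-p)/n
        for i in range(n):
            a=np.radians(yaw+dy*i/n); x=np.array([np.cos(a),np.sin(a)]); y=np.array([np.sin(a),-np.cos(a)])
            out.append((np.round([dp[:2]@x/.03,dp[:2]@y/.03,-dp[2]/.03],dec).tolist(),round(-dy/n/5,2)))
        p=q; yaw=w[3]
    for i in range(0,len(out),5):
        c=out[i:i+5]; print("T",[t for t,_ in c],"rz",[r for _,r in c])
E
python3 -c "
from plan import *
rows([(.42,.42,.30,135),(.50,.05,.32,115),(.46,-.23,.16,100)],dec=1)"
```

```text
T [[-1.1, -0.6, -0.4], [-1.1, -0.5, -0.4], [-1.1, -0.5, -0.4], [-1.2, -0.4, -0.4], [-1.2, -0.3, -0.4]] rz [np.float64(0.64), np.float64(0.64), np.float64(0.64), np.float64(0.64), np.float64(0.64)]
T [[-1.2, -0.3, -0.4], [-1.2, -0.2, -0.4], [-1.1, -0.7, -0.1], [-1.1, -0.6, -0.1], [-1.1, -0.6, -0.1]] rz [np.float64(0.64), np.float64(0.64), 0.4, 0.4, 0.4]
T [[-1.1, -0.6, -0.1], [-1.1, -0.5, -0.1], [-1.2, -0.5, -0.1], [-1.2, -0.4, -0.1], [-1.2, -0.4, -0.1]] rz [0.4, 0.4, 0.4, 0.4, 0.4]
T [[-1.2, -0.4, -0.1], [-1.2, -0.3, -0.1], [-1.0, -0.6, 0.7], [-1.0, -0.6, 0.7], [-1.0, -0.6, 0.7]] rz [0.4, 0.4, 0.38, 0.38, 0.38]
T [[-1.0, -0.5, 0.7], [-1.1, -0.5, 0.7], [-1.1, -0.5, 0.7], [-1.1, -0.4, 0.7], [-1.1, -0.4, 0.7]] rz [0.38, 0.38, 0.38, 0.38, 0.38]
```

Emit:
{"op": "send_rows", "data": {"translation": [[-1, -0.5, -0.6], [-1, -0.5, -0.6], [-1, -0.5, -0.6], [-1, -0.4, -0.6], [-1, -0.3, -0.6]], "rotation": [[0, 0, 0.6], [0, 0, 0.6], [0, 0, 0.6], [0, 0, 0.6], [0, 0, 0.6]], "grip": [85, 85, 85, 85, 85]}}

```text
time: 0.82
eef_pos: [0.3615, 0.4915, 0.2998]
tcp_rot: [0.324, 0.946, -0.0, -0.0]
contact_force: [-0.8, -0.2, -0.7]
opening: 0.996
```

Emit:
{"op": "send_rows", "data": {"translation": [[-1, -0.3, -0.2], [-1, -0.3, -0.2], [-1, -0.6, -0.2], [-1, -0.6, -0.1], [-1, -0.6, -0.1]], "rotation": [[0, 0, 0.5], [0, 0, 0.5], [0, 0, 0.5], [0, 0, 0.5], [0, 0, 0.5]], "grip": [85, 85, 85, 85, 85]}}

```text
time: 1.45
eef_pos: [0.4215, 0.3378, 0.3233]
tcp_rot: [0.425, 0.905, -0.0, -0.0]
contact_force: [1.6, 1.1, 1.1]
opening: 0.995
```

Emit:
{"op": "send_rows", "data": {"translation": [[-1, -0.5, 0], [-1, -0.5, 0], [-1, -0.5, 0], [-1, -0.5, 0], [-1, -0.4, 0]], "rotation": [[0, 0, 0.4], [0, 0, 0.4], [0, 0, 0.4], [0, 0, 0.4], [0, 0, 0.4]], "grip": [85, 85, 85, 85, 85]}}

```text
time: 2.08
eef_pos: [0.4506, 0.1741, 0.3233]
tcp_rot: [0.502, 0.865, -0.0, -0.0]
contact_force: [0.8, -0.5, -0.1]
opening: 0.993
```

```bash
sed -i 's/\.042/.033/' plan.py; python3 -c "
from plan import *
s=ctrl.get_state();print(s['eef_pos'],s['qpos'])
rows([(.49,.0,.32,115),(.46,-.23,.13,100)],dec=1)"
```

```text
[0.45055962 0.17406269 0.32328944] [ 1.58236040e-01 -2.16336416e-01  1.88859998e+00 -3.53595858e-05
  1.46939794e+00 -3.60081103e-01]
T [[-0.9, -0.3, 0.0], [-1.0, -0.3, 0.0], [-1.0, -0.3, 0.0], [-1.0, -0.2, 0.0], [-1.0, -0.2, 0.0]] rz [np.float64(0.16), np.float64(0.16), np.float64(0.16), np.float64(0.16), np.float64(0.16)]
T [[-1.0, -0.2, 0.0], [-0.7, -0.4, 0.6], [-0.7, -0.4, 0.6], [-0.7, -0.4, 0.6], [-0.7, -0.4, 0.6]] rz [np.float64(0.16), 0.3, 0.3, 0.3, 0.3]
T [[-0.7, -0.3, 0.6], [-0.7, -0.3, 0.6], [-0.7, -0.3, 0.6], [-0.7, -0.3, 0.6], [-0.7, -0.3, 0.6]] rz [0.3, 0.3, 0.3, 0.3, 0.3]
T [[-0.7, -0.3, 0.6]] rz [0.3]
```

Emit:
{"op": "send_rows", "data": {"translation": [[-1, -0.3, 0], [-1, -0.3, 0], [-1, -0.3, 0], [-1, -0.2, 0], [-1, -0.2, 0]], "rotation": [[0, 0, 0.2], [0, 0, 0.2], [0, 0, 0.2], [0, 0, 0.2], [0, 0, 0.2]], "grip": [85, 85, 85, 85, 85]}}

```text
time: 2.7
eef_pos: [0.4861, 0.0232, 0.3233]
tcp_rot: [0.539, 0.842, 0.0, -0.0]
contact_force: [0.8, 0.6, -0.2]
opening: 0.993
```

Emit:
{"op": "send_rows", "data": {"translation": [[-1, -0.3, 0.4], [-0.8, -0.4, 0.6], [-0.8, -0.4, 0.6], [-0.8, -0.4, 0.6], [-0.7, -0.4, 0.6]], "rotation": [[0, 0, 0.2], [0, 0, 0.3], [0, 0, 0.3], [0, 0, 0.3], [0, 0, 0.3]], "grip": [85, 85, 85, 85, 85]}}

```text
time: 3.32
eef_pos: [0.4798, -0.1117, 0.2387]
tcp_rot: [0.59, 0.807, -0.0, -0.0]
contact_force: [-0.3, -1.0, -0.1]
opening: 0.997
```

Emit:
{"op": "send_rows", "data": {"translation": [[-0.7, -0.3, 0.6], [-0.7, -0.3, 0.6], [-0.6, -0.3, 0.6], [-0.6, -0.3, 0.6], [0, 0, 0]], "rotation": [[0, 0, 0.3], [0, 0, 0.3], [0, 0, 0.3], [0, 0, 0.3], [0, 0, 0]], "grip": [85, 85, 85, 85, 85]}}

```text
time: 3.95
eef_pos: [0.4651, -0.1957, 0.1657]
tcp_rot: [0.632, 0.775, -0.0, -0.002]
contact_force: [0.6, 0.7, -0.1]
opening: 0.995
```

```bash
python3 -c "
from h import *
s=ctrl.get_state();print(s['eef_pos'],s['qpos'].round(2))
im,K,T=cam('wrist'); cv2.imwrite('pics/w1.png',im)
np.savez('w1.npz',K=K,T=T)
print('exp hub',proj((.46,-.23,.03),K,T),'grip',proj((.439,-.111,.068),K,T))
o=hsv(im,(5,150,120),(22,255,255)); print(blobs(o,40))
"
```

```text
[ 0.46511524 -0.19568869  0.16565684] [-0.6  -0.05  2.03  0.    1.17 -0.8 ]
exp hub [310.92257626 218.30546259] grip [312.14911982  72.04260815]
[([313.8, 73.9], 1085, [296, 55, 36, 39])]
```

View pics/w1.png

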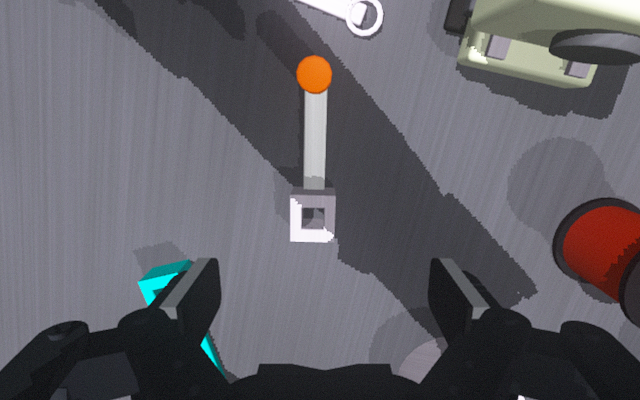

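The wrist view shows the lever's hub at about (313,217), its grip at (314,74), and the turquoise look-alike clear on the left (170,285).

```bash
python3 -c "
from plan import *
d=np.load('w1.npz');K,T=d['K'],d['T'];im=cv2.imread('pics/w1.png')
g=ray((313.8,73.9),K,T,.066)
sub=im[180:255,280:345].min(axis=2)
m=(sub>125).astype(np.uint8); cs,_=cv2.findContours(m,cv2.RETR_EXTERNAL,cv2.CHAIN_APPROX_NONE); c=max(cs,key=cv2.contourArea); r=cv2.minAreaRect(c); print(cv2.boundingRect(c),r)
for px in [(313,216),(313,218)]:
  h=ray(px,K,T,.03); v=g-h; print(h.round(4),g.round(4),np.hypot(*v[:2]),np.degrees(np.arctan2(v[1],v[0])))
im2,K2,T2=cam('top')
t=ray((294.1,238.9),K2,T2,.068); print('top',t, ray((334,232.2),K2,T2,.03))
cv2.imwrite('pics/w1c.png',cv2.resize(im[170:260,270:360],None,fx=5,fy=5,interpolation=cv2.INTER_CUBIC))
"
```

```text
(0, 15, 58, 60) ((28.499996185302734, 44.499996185302734), (56.99999237060547, 58.99999237060547), -0.0)
[ 0.4614 -0.2275  0.03  ] [ 0.4403 -0.1119  0.066 ] 0.11754932395330246 100.34739001997406
[ 0.4618 -0.2293  0.03  ] [ 0.4403 -0.1119  0.066 ] 0.1194344174365016 100.36008586868549
top [ 0.43922786 -0.11128784  0.068     ] [ 0.45927072 -0.23041397  0.03      ]
```

View pics/w1c.png

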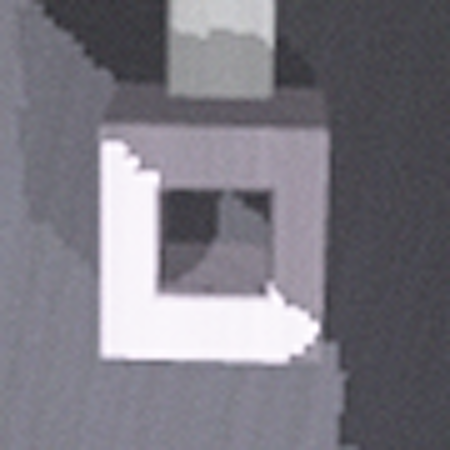

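The crop shows the hub's top face centred at (313,218.6) and square with the tool.

```bash
python3 -c "
from plan import *
s=ctrl.get_state();print(s['eef_pos'],2*np.degrees(np.arctan2(s['tcp_rot'][1],s['tcp_rot'][0])))
rows([(.4617,-.2295,.06,100.8),(.4617,-.2295,.003,100.8)])"
```

```text
[ 0.46650582 -0.19536052  0.16769813] 101.76171691466217
T [[-0.27, -0.1, 0.9], [-0.27, -0.1, 0.9], [-0.27, -0.09, 0.9], [-0.27, -0.09, 0.9], [0.0, 0.0, 0.95]] rz [np.float64(0.05), np.float64(0.05), np.float64(0.05), np.float64(0.05), -0.0]
T [[0.0, 0.0, 0.95]] rz [-0.0]
```

Emit:
{"op": "send_rows", "data": {"translation": [[-0.3, -0.1, 0.9], [-0.3, -0.1, 0.9], [-0.3, -0.1, 0.9], [-0.2, -0.1, 0.9], [0, 0, 0]], "rotation": [[0, 0, 0.05], [0, 0, 0.05], [0, 0, 0.05], [0, 0, 0.05], [0, 0, 0]], "grip": [85, 85, 85, 85, 85]}}

```text
time: 4.68
eef_pos: [0.4604, -0.2291, 0.0583]
tcp_rot: [0.637, 0.77, 0.0, -0.002]
contact_force: [1.1, 0.5, -0.2]
opening: 0.99
```

```bash
python3 -c "
from h import *
s=ctrl.get_state();print(s['eef_pos'],2*np.degrees(np.arctan2(s['tcp_rot'][1],s['tcp_rot'][0])))
s=ctrl.get_state();print(s['eef_pos'])
im,K,T=cam('wrist'); s=ctrl.get_state();print(s['eef_pos']); cv2.imwrite('pics/w2.png',im)
print('exp hub',proj((.4617,-.2295,.03),K,T))
"
```

```text
[ 0.46043648 -0.22906397  0.0583203 ] 100.79489817052219
[ 0.46043648 -0.22906397  0.0583203 ]
[ 0.4614583  -0.22969084  0.05977897]
exp hub [326.32110832 226.21774247]
```

View pics/w2.png

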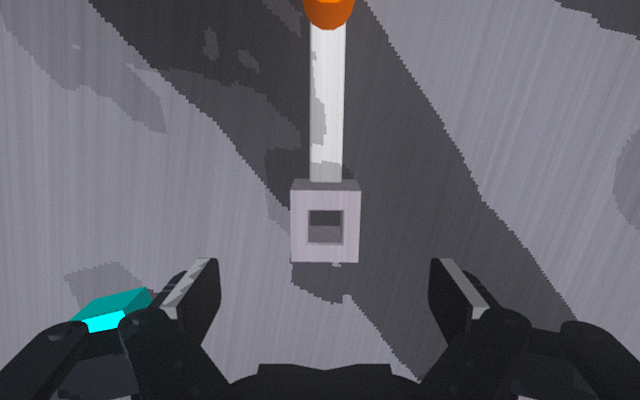

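The hub's top face is at (325.5,227), as predicted (326,226). Before going down I'll check the turquoise lever's clearance from the left finger.

```bash
python3 -c "
from h import *
im,K,T=cam('wrist'); s=ctrl.get_state(); Rm=R.from_quat(s['tcp_rot']).as_matrix()
for px in [(152,290),(125,330),(75,320)]:
  p=ray(px,K,T,.03); print((Rm.T@(p-s['eef_pos'])).round(3))
im,K,T=cam('top'); m=hsv(im,(80,120,80),(98,255,255)); print(blobs(m,30))
ys,xs=np.nonzero(m); P=np.array([Rm.T@(ray((x,y),K,T,.03)-s['eef_pos']) for x,y in zip(xs,ys) if y>200]); 
i=np.abs(P[:,0])<.03; print('near x band, y range',P[i,1].min() if i.any() else None,P[i,1].max() if i.any() else None)
"
```

```text
[-0.042 -0.107  0.031]
[-0.071 -0.128  0.031]
[-0.063 -0.158  0.031]
[([382.9, 265.4], 455, [360, 251, 52, 31])]
near x band, y range None None
```

Emit:
{"op": "send_rows", "data": {"translation": [[0, 0, 0.9], [0, 0, 0.9], [0, 0, 0], [0, 0, 0], [0, 0, 0]], "rotation": [[0, 0, 0], [0, 0, 0], [0, 0, 0], [0, 0, 0], [0, 0, 0]], "grip": [85, 85, 85, 60, 50], "squeeze": 100}}

```text
time: 5.45
eef_pos: [0.4625, -0.2311, 0.0073]
tcp_rot: [0.638, 0.77, 0.0, 0.002]
contact_force: [0.1, 0.1, -0.0]
opening: 0.602
```

Emit:
{"op": "send_rows", "data": {"translation": [[0, 0, 0], [0, 0, 0], [0, 0, 0], [0, 0, 0], [0, 0, 0]], "rotation": [[0, 0, 0], [0, 0, 0], [0, 0, 0], [0, 0, 0], [0, 0, 0]], "grip": [30, 20, 20, 20, 20]}}

```text
time: 6.08
eef_pos: [0.4625, -0.2318, 0.0083]
tcp_rot: [0.637, 0.77, -0.0, 0.002]
contact_force: [-2.4, -0.2, 9.6]
opening: 0.237
```

```bash
python3 -c "
from h import *
s=ctrl.get_state();print(s['eef_pos'],s['opening'],s['contact_force'],s['wrist_torque'])
im,K,T=cam('wrist'); cv2.imwrite('pics/w3.png',im)
"
```

```text
[ 0.4624597  -0.23180767  0.00825019] 0.23748335226861356 [-2.36205825 -0.17706806  9.64354906] [0.02090585 0.53574518 0.01415046]
```

View pics/w3.png

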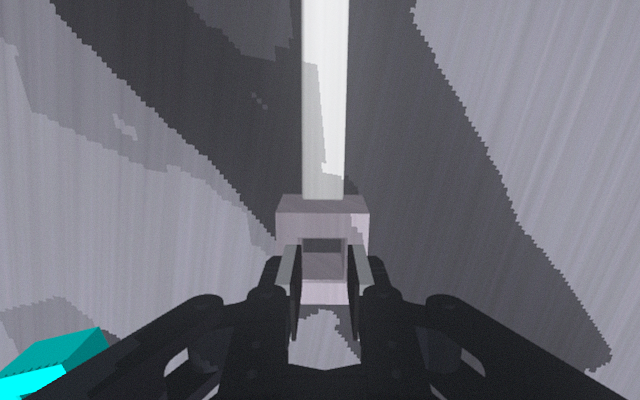

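```bash
python3 -c "
from h import *
im,K,T=cam('wrist'); s=ctrl.get_state(); Rm=R.from_quat(s['tcp_rot']).as_matrix();p=s['eef_pos']
for z in (0,-.01,-.02,-.03,-.04):
  print(z,[proj(p+Rm@[x,y,z],K,T).round(0).tolist() for x in(.011,-.011) for y in (-.01,.01)], p[2]-z)
v=R.from_quat(s['tcp_rot']).as_matrix(); print(v.round(4))
print('hub top face px height', [ (np.round(z,3),np.linalg.norm(proj((.4617,-.2295,z),K,T)-proj((.4617,-.1895,z),K,T))) for z in (.02,.03,.04)])
"
```

```text
0 [[304.0, 224.0], [345.0, 224.0], [305.0, 265.0], [344.0, 264.0]] 0.008264404172258898
-0.01 [[303.0, 231.0], [346.0, 231.0], [304.0, 274.0], [345.0, 274.0]] 0.0182644041722589
-0.02 [[302.0, 239.0], [347.0, 239.0], [303.0, 284.0], [346.0, 284.0]] 0.028264404172258898
-0.03 [[300.0, 249.0], [349.0, 249.0], [301.0, 296.0], [348.0, 296.0]] 0.038264404172258897
-0.04 [[299.0, 259.0], [351.0, 259.0], [300.0, 310.0], [350.0, 309.0]] 0.0482644041722589
[[-0.1873  0.9823  0.0018]
 [ 0.9823  0.1873 -0.0027]
 [-0.003   0.0013 -1.    ]]
hub top face px height [(np.float64(0.02), np.float64(84.6028147458933)), (np.float64(0.03), np.float64(89.50055999276388)), (np.float64(0.04), np.float64(94.99449384043702))]
```

```bash
python3 -c "
from h import *
im=cv2.imread('pics/w3.png'); a=cv2.resize(im[180:320,240:410],None,fx=3.5,fy=3.5,interpolation=cv2.INTER_CUBIC)[:,:595]
s,K,T=cam('scene'); u=proj((.46,-.23,.03),K,T).astype(int); print(u)
x0=max(u[0]-50,0);b=cv2.resize(s[max(u[1]-30,0):u[1]+22,x0:x0+100],(200*3-5,0) if 0 else (595,309),interpolation=cv2.INTER_CUBIC)
cv2.imwrite('pics/w3c.png',np.vstack([a[:290],b]))
"
```

```text
[333 192]
```

View pics/w3c.png

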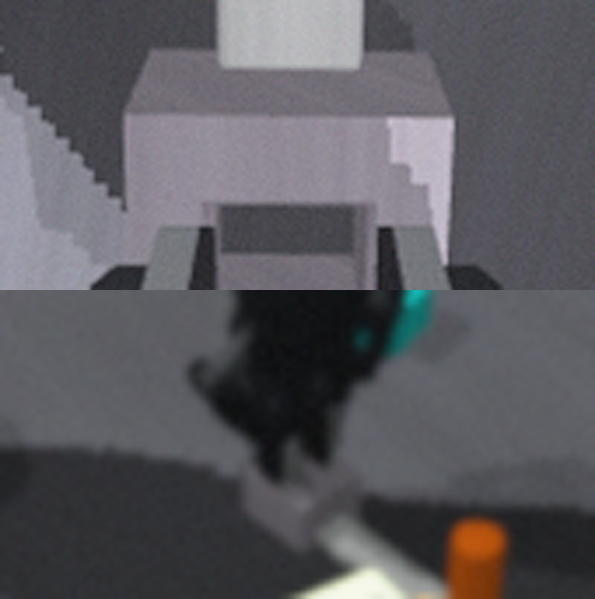

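The fingers are resting on the hub's top face (tips near (290,245)). At this opening the real fingertips sit about 22 mm higher than the reported TCP. I'll reopen and go lower, watching the force.

Emit:
{"op": "send_rows", "data": {"translation": [[0, 0, -0.3], [0, 0, 0], [0, 0, 0], [0, 0, 0], [0, 0, 0]], "rotation": [[0, 0, 0], [0, 0, 0], [0, 0, 0], [0, 0, 0], [0, 0, 0]], "grip": [40, 70, 70, 70, 70]}}

```text
time: 6.85
eef_pos: [0.461, -0.2301, 0.0141]
tcp_rot: [0.638, 0.77, 0.0, -0.0]
contact_force: [0.0, 0.3, -1.1]
opening: 0.82
```

Emit:
{"op": "send_rows", "data": {"translation": [[0, 0, 0.3], [0, 0, 0.2], [0, 0, 0], [0, 0, 0], [0, 0, 0]], "rotation": [[0, 0, 0], [0, 0, 0], [0, 0, 0], [0, 0, 0], [0, 0, 0]], "grip": [70, 70, 70, 70, 70]}}

```text
time: 7.48
eef_pos: [0.4614, -0.2305, -0.0003]
tcp_rot: [0.638, 0.77, -0.0, 0.0]
contact_force: [0.2, 0.4, -0.3]
opening: 0.82
```

```bash
python3 -c "
from h import *
im,K,T=cam('wrist'); s=ctrl.get_state(); print(s['eef_pos'],s['opening'],s['contact_force'])
a=im[120:400,120:520]
b,K,T=cam('scene'); u=proj((.46,-.23,.03),K,T).astype(int)
b=cv2.resize(b[u[1]-45:u[1]+25,u[0]-50:u[0]+50],(400,280),interpolation=cv2.INTER_CUBIC)
cv2.imwrite('pics/w4.png',np.vstack([a,b]))
"
```

```text
[ 4.61400691e-01 -2.30432291e-01 -3.26047128e-04] 0.8225337935626403 [ 0.5753075  -0.39254915 -0.64661388]
```

View pics/w4.png

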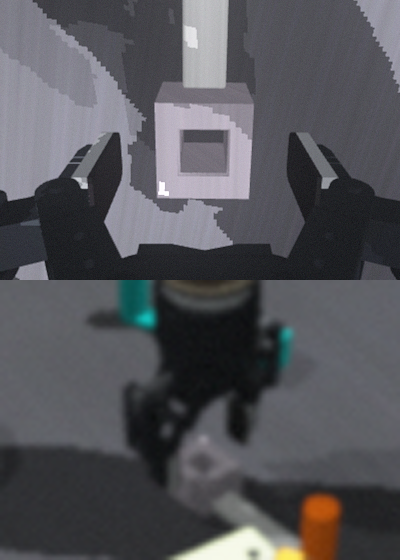

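The reported TCP is at z ≈ 0 with no contact. The fingertips are visibly still level with the hub's top (row 252 in the full image, hub face centre about (323,270)), so I'll keep going down in small steps.

Emit:
{"op": "send_rows", "data": {"translation": [[0, 0, 0.2], [0, 0, 0.2], [0, 0, 0], [0, 0, 0]], "rotation": [[0, 0, 0], [0, 0, 0], [0, 0, 0], [0, 0, 0]], "grip": [60, 60, 60, 60]}}

```text
time: 8.07
eef_pos: [0.4611, -0.2302, -0.0127]
tcp_rot: [0.638, 0.77, -0.0, -0.0]
contact_force: [0.6, 0.0, -0.6]
opening: 0.705
```

Emit:
{"op": "send_rows", "data": {"translation": [[0, 0, 0.2], [0, 0, 0], [0, 0, 0]], "rotation": [[0, 0, 0], [0, 0, 0], [0, 0, 0]], "grip": [55, 50, 50]}}

```text
time: 8.45
eef_pos: [0.4611, -0.2302, -0.0187]
tcp_rot: [0.638, 0.77, 0.0, -0.0]
contact_force: [-0.4, 0.2, 0.4]
opening: 0.583
```

Emit:
{"op": "send_rows", "data": {"translation": [[0, 0, 0], [0, 0, 0], [0, 0, 0], [0, 0, 0], [0, 0, 0]], "rotation": [[0, 0, 0], [0, 0, 0], [0, 0, 0], [0, 0, 0], [0, 0, 0]], "grip": [42, 36, 30, 30, 30]}}

```text
time: 9.07
eef_pos: [0.4613, -0.2305, -0.018]
tcp_rot: [0.638, 0.77, -0.0, 0.0]
contact_force: [-1.1, 0.9, 4.9]
opening: 0.45
```

Gripped: the opening stopped at 0.45, which matches the 40 mm hub. Lifting.

Emit:
{"op": "send_rows", "data": {"translation": [[0, 0, -0.5], [0, 0, -1], [0, 0, -1], [0, 0, -1], [0, 0, -1]], "rotation": [[0, 0, 0], [0, 0, 0], [0, 0, 0], [0, 0, 0], [0, 0, 0]], "grip": [30, 30, 30, 30, 30], "squeeze": 110}}

```text
time: 9.7
eef_pos: [0.4606, -0.2298, 0.117]
tcp_rot: [0.638, 0.77, 0.0, -0.0]
contact_force: [-0.1, -0.3, -3.4]
opening: 0.445
```

Emit:
{"op": "send_rows", "data": {"translation": [[0, 0, -1], [0, 0, -1], [0, 0, -1], [0, 0, -0.5], [0, 0, 0]], "rotation": [[0, 0, 0], [0, 0, 0], [0, 0, 0], [0, 0, 0], [0, 0, 0]], "grip": [30, 30, 30, 30, 30]}}

```text
time: 10.32
eef_pos: [0.4615, -0.2305, 0.2222]
tcp_rot: [0.638, 0.77, 0.0, 0.001]
contact_force: [-0.4, 0.5, -3.1]
opening: 0.448
```

```bash
python3 -c "
from h import *
im,K,T=cam('wrist'); s=ctrl.get_state(); print(s['eef_pos'],s['opening'],s['contact_force'],s['wrist_torque'],s['qpos'].round(2))
cv2.imwrite('pics/w5.png',im)
o=hsv(im,(5,150,100),(22,255,255)); print('orange',blobs(o,40))
# top: seat & stub, mark and pointer
t,K,T=cam('top'); cv2.imwrite('pics/top2.png',t)
y=hsv(t,(24,120,120),(34,255,255)); print('yel',[b for b in blobs(y,3) if b[0][0]>210 and b[0][0]<300 and b[0][1]<230])
b=hsv(t,(12,80,90),(26,255,255)); print('brass',[x for x in blobs(b,5) if 210<x[0][0]<300 and x[0][1]<230])
lab=t[150:215,215:290].astype(int); m=((lab[...,0]<lab[...,1]-8)&(lab[...,1]>150)).astype(np.uint8)
cs,_=cv2.findContours(m,cv2.RETR_EXTERNAL,2); c=max(cs,key=cv2.contourArea); print('cream',cv2.minAreaRect(c))
"
```

```text
[ 0.46082739 -0.23000392  0.22068178] 0.449545636157563 [-0.07716413  0.08160776 -3.32344334] [-0.07206799 -0.04792161  0.0082076 ] [-0.66 -0.08  1.95 -0.    1.27 -0.85]
orange [([447.8, 385.0], 47, [444, 381, 8, 9])]
yel [([231.9, 164.6], 22, [230, 161, 4, 8]), ([239.7, 187.5], 15, [237, 186, 7, 4])]
brass [([254.3, 44.9], 1887, [226, 23, 57, 40]), ([285.8, 69.3], 6, [284, 69, 4, 2]), ([240.7, 188.3], 58, [236, 184, 10, 9])]
cream ((29.5, 32.0), (42.0, 59.0), 90.0)
```

The lever is lifted (about 3.3 N of weight). Now I'll locate the stub from the top and scene cameras and plan a hover beside it.

```bash
python3 -c "
from plan import *
t,K,T=cam('top'); s,K2,T2=cam('scene'); cv2.imwrite('pics/s2.png',s)
u=proj((.572,.02,.19),K2,T2); print('scene exp',u)
b=hsv(s,(12,80,90),(28,255,255)); L=[x for x in blobs(b,5) if np.hypot(*(np.array(x[0])-u))<50]; print(L)
tri=lambda a,c: cv2.triangulatePoints(*[k@np.linalg.inv(M)[:3] for k,M in((K,T),(K2,T2))],np.float64(a).reshape(2,1),np.float64(c).reshape(2,1))
for x in L:
  X=tri((240.7,188.3),x[0]).ravel(); print((X[:3]/X[3]).round(4))
g=cv2.resize(cv2.cvtColor(t,cv2.COLOR_BGR2GRAY)[165:215,215:275],None,fx=6,fy=6,interpolation=cv2.INTER_CUBIC)
c=cv2.HoughCircles(g,cv2.HOUGH_GRADIENT,1.5,40,param1=80,param2=20,minRadius=65,maxRadius=90)
if c is not None:
  for q in c[0][:4]:
    px=(215+q[0]/6-.42,165+q[1]/6-.42); print(px,q[2]/6,ray(px,K,T,.17).round(4))
for n,px,z in [('mark',(231.9,164.6),.15),('hs',(29.5+215,182),.145)]: print(n,ray(px,K,T,z).round(4))
y=hsv(s,(24,120,120),(34,255,255)); print('scene yel',[x for x in blobs(y,3) if np.hypot(*(np.array(x[0])-u))<80])
# winder yaw: back edge of housing in top
e=cv2.Canny(t,60,160)[150:215,215:290]; l=cv2.HoughLinesP(e,1,np.pi/720,20,minLineLength=25,maxLineGap=4)
for q in l[:12]:
  x1,y1,x2,y2=(q[0]+[215,150,215,150]); a=ray((x1,y1),K,T,.145);b2=ray((x2,y2),K,T,.145); d=b2-a; print((x1,y1,x2,y2),np.degrees(np.arctan2(d[1],d[0])).round(1))
"
```

```text
scene exp [354.29702783 220.03522317]
[([354.3, 220.8], 126, [350, 213, 10, 17]), ([333.5, 259.1], 43, [331, 254, 9, 11])]
[0.5732 0.0229 0.1906]
[0.609  0.0318 0.0856]
(np.float32(246.455), np.float32(187.205)) 11.058333 [0.5785 0.012  0.17  ]
(np.float32(239.705), np.float32(189.705)) 14.033333 [0.5718 0.0303 0.17  ]
(np.float32(235.455), np.float32(180.705)) 14.033333 [0.5967 0.0424 0.17  ]
(np.float32(261.205), np.float32(170.455)) 12.283333 [ 0.6246 -0.0277  0.17  ]
mark [0.646  0.0578 0.15  ]
hs [0.5972 0.0226 0.145 ]
scene yel [([354.6, 216.8], 25, [352, 215, 6, 6]), ([334.4, 256.9], 51, [331, 252, 9, 12])]
(np.int64(215), np.int64(203), np.int64(273), np.int64(203)) -90.5
(np.int64(221), np.int64(164), np.int64(274), np.int64(164)) -90.5
(np.int64(274), np.int64(213), np.int64(274), np.int64(165)) 0.4
(np.int64(243), np.int64(156), np.int64(287), np.int64(156)) -90.5
(np.int64(220), np.int64(201), np.int64(220), np.int64(166)) 1.5
(np.int64(282), np.int64(206), np.int64(283), np.int64(171)) -1.4
(np.int64(279), np.int64(202), np.int64(280), np.int64(171)) -1.5
```

```bash
python3 -c "
from plan import *
rows([(.583,-.072,.225,38)],dec=1)"
```

```text
T [[0.3, 0.4, -0.0], [0.4, 0.4, -0.0], [0.4, 0.3, -0.0], [0.4, 0.3, -0.0], [0.4, 0.3, -0.0]] rz [np.float64(0.97), np.float64(0.97), np.float64(0.97), np.float64(0.97), np.float64(0.97)]
T [[0.5, 0.2, -0.0], [0.5, 0.2, -0.0], [0.5, 0.1, -0.0], [0.5, 0.1, -0.0], [0.5, 0.0, -0.0]] rz [np.float64(0.97), np.float64(0.97), np.float64(0.97), np.float64(0.97), np.float64(0.97)]
T [[0.5, 0.0, -0.0], [0.5, -0.0, -0.0], [0.5, -0.1, -0.0]] rz [np.float64(0.97), np.float64(0.97), np.float64(0.97)]
```

Emit:
{"op": "send_rows", "data": {"translation": [[0.3, 0.4, 0], [0.4, 0.4, 0], [0.4, 0.3, 0], [0.4, 0.3, 0], [0.4, 0.3, 0]], "rotation": [[0, 0, 1], [0, 0, 1], [0, 0, 1], [0, 0, 1], [0, 0, 1]], "grip": [30, 30, 30, 30, 30]}}

```text
time: 11.15
eef_pos: [0.5112, -0.1715, 0.2198]
tcp_rot: [0.79, 0.613, -0.001, -0.001]
contact_force: [0.2, -0.4, -2.9]
opening: 0.448
```

Emit:
{"op": "send_rows", "data": {"translation": [[0.5, 0.2, 0], [0.5, 0.2, 0], [0.5, 0.1, 0], [0.5, 0.1, 0], [0.5, 0, 0]], "rotation": [[0, 0, 1], [0, 0, 1], [0, 0, 1], [0, 0, 1], [0, 0, 1]], "grip": [30, 30, 30, 30, 30]}}

```text
time: 11.78
eef_pos: [0.5585, -0.1099, 0.2196]
tcp_rot: [0.904, 0.427, -0.001, -0.001]
contact_force: [-0.4, 0.2, -3.0]
opening: 0.448
```

Emit:
{"op": "send_rows", "data": {"translation": [[0.5, 0, 0], [0.5, 0, 0], [0.5, -0.1, 0], [0, 0, 0], [0, 0, 0]], "rotation": [[0, 0, 1], [0, 0, 1], [0, 0, 0.6], [0, 0, 0], [0, 0, 0]], "grip": [30, 30, 30, 30, 30]}}

```text
time: 12.4
eef_pos: [0.5876, -0.0763, 0.2204]
tcp_rot: [0.946, 0.324, -0.001, -0.0]
contact_force: [-1.1, -0.5, -3.6]
opening: 0.446
```

```bash
python3 -c "
from h import *
im,K,T=cam('wrist'); s=ctrl.get_state(); print(s['eef_pos'],s['tcp_rot'].round(3),2*np.degrees(np.arctan2(s['tcp_rot'][1],s['tcp_rot'][0])),s['opening'],s['qpos'].round(2))
cv2.imwrite('pics/w6.png',im); np.savez('w6.npz',K=K,T=T)
print('exp stub top',proj((.573,.022,.205),K,T),'seat',proj((.573,.022,.17),K,T))
"
```

```text
[ 0.58768417 -0.07643872  0.22065907] [ 0.946  0.324 -0.001 -0.   ] 37.779643302744574 0.44673896881826614 [-0.3   0.1   1.77 -0.    1.27  0.61]
exp stub top [153.03442251 142.68845258] seat [180.14877199 135.59809181]
```

View pics/w6.png

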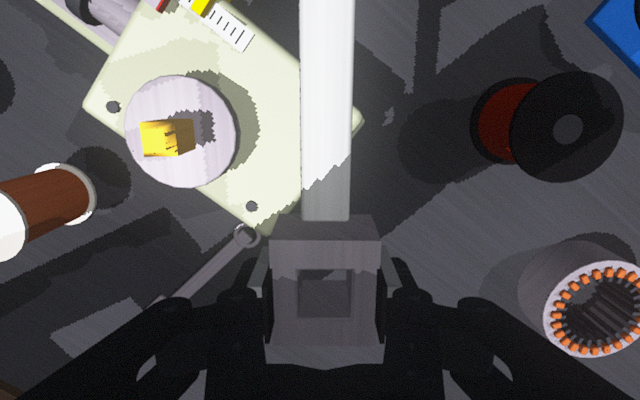

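The wrist view shows the seat disc centred near (180,131), the brass stub's top near (150,138) roughly square with the image, and the held hub's bore at (324,293). I'll measure these precisely.

```bash
python3 -c "
from h import *
d=np.load('w6.npz');K,T=d['K'],d['T'];im=cv2.imread('pics/w6.png')
s=ctrl.get_state();Rm=R.from_quat(s['tcp_rot']).as_matrix();p=s['eef_pos']
hs=cv2.cvtColor(im,cv2.COLOR_BGR2HSV)
# brass
b=((hs[...,0]>12)&(hs[...,0]<35)&(hs[...,1]>110)).astype(np.uint8); b[:100]=0;b[180:]=0;b[:,:120]=0;b[:,240:]=0
n,l,st,ce=cv2.connectedComponentsWithStats(b); i=1+st[1:,4].argmax(); print('brass',st[i],ce[i])
c=cv2.findContours((l==i).astype(np.uint8),0,1)[0][0]; print(cv2.minAreaRect(c)); print(cv2.approxPolyDP(c,2,True).reshape(-1,2).tolist())
# seat: not cream, lit lavender -> low saturation or brass, contour hull
m=((hs[...,1]<40)&(hs[...,2]>120)).astype(np.uint8); m[:65]=0;m[200:]=0;m[:,:110]=0;m[:,250:]=0
n,l,st,ce=cv2.connectedComponentsWithStats(m); i=1+st[1:,4].argmax(); print(st[i])
h=cv2.convexHull(cv2.findContours((l==i).astype(np.uint8),0,1)[0][0]); e=cv2.fitEllipse(h); print('ell',e)
print('seat', ray(e[0],K,T,.17).round(4), 'diam ~',e[1])
# bore of held hub, square edges: rows 270..317, cols 299..351
print('tool-frame bore @top', [(Rm.T@(ray(px,K,T,p[2]+.048)-p)).round(4).tolist() for px in [(324.5,293)]])
cv2.imwrite('pics/w6c.png',np.vstack([cv2.resize(im[90:180,110:250],None,fx=4,fy=4,interpolation=cv2.INTER_CUBIC)[:, :560],cv2.resize(im[230:330,255:395],(560,240*5//3*1),interpolation=cv2.INTER_CUBIC)[:240]]))
"
```

```text
brass [ 140  119   55   37 1790] [166.87877095 136.84748603]
((167.2069091796875, 137.48275756835938), (36.54001235961914, 52.816925048828125), 85.2363510131836)
[[191, 119], [140, 122], [144, 155], [177, 155], [193, 148]]
[  110    65   140   135 13201]
ell ((198.61566162109375, 119.23454284667969), (146.19107055664062, 207.4024658203125), 119.71061706542969)
seat [0.5879 0.0184 0.17  ] diam ~ (146.19107055664062, 207.4024658203125)
tool-frame bore @top [[0.0012, -0.0003, -0.048]]
```

```bash
python3 -c "
from h import *
d=np.load('w6.npz');K,T=d['K'],d['T'];im=cv2.imread('pics/w6.png')
print('stub shoulder',ray((159.5,138.3),K,T,.198).round(4), 'by eye seat',ray((180.5,131),K,T,.17).round(4))
g=cv2.GaussianBlur(cv2.cvtColor(im,cv2.COLOR_BGR2GRAY),(3,3),0)[60:205,105:260]
c=cv2.HoughCircles(g,cv2.HOUGH_GRADIENT,1,30,param1=80,param2=18,minRadius=50,maxRadius=62)
for q in c[0][:4]: px=q[:2]+[105,60]; print('hough',px,q[2],ray(px,K,T,.17).round(4))
q=proj((.57,.02,.17),K,T);r=proj((.57+.034,.02,.17),K,T);print('exp radius',np.hypot(*(q-r)))
print('edges yaw', [ (np.degrees(np.arctan2(*(ray(b,K,T,.198)-ray(a,K,T,.198))[1::-1]))) for a,b in [((144,155),(177,155)),((144,155),(140,122))]])
"
```

```text
stub shoulder [0.5743 0.0226 0.198 ] by eye seat [0.5755 0.0233 0.17  ]
hough [175.5 135.5] 59.2 [0.5713 0.0242 0.17  ]
exp radius 55.69717602980719
edges yaw [np.float64(-52.19843430070599), np.float64(36.64632224187325)]
```

View pics/w6c.png

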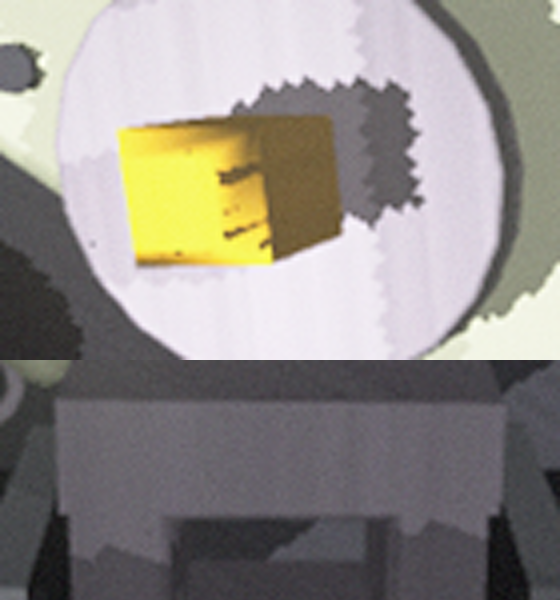

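The crop shows the stub's shoulder square with corners near (140,122), (144,156), (178,155) and (174,120), aligned with the tool to about 1°. The stub is at about (0.574, 0.0226).

```bash
python3 -c "
from plan import *
rows([(.5733,.0222,.222,37.5),(.5733,.0222,.152,37.5)],dec=2)"
```

```text
T [[0.41, -0.72, -0.01], [0.41, -0.72, -0.01], [0.41, -0.72, -0.01], [0.41, -0.72, -0.01], [0.0, 0.0, 0.78]] rz [np.float64(0.01), np.float64(0.01), np.float64(0.01), np.float64(0.01), -0.0]
T [[0.0, 0.0, 0.78], [0.0, 0.0, 0.78]] rz [-0.0, -0.0]
```

Emit:
{"op": "send_rows", "data": {"translation": [[0.4, -0.7, 0], [0.4, -0.7, 0], [0.4, -0.7, 0], [0.44, -0.78, 0], [0, 0, 0]], "rotation": [[0, 0, 0], [0, 0, 0], [0, 0, 0], [0, 0, 0], [0, 0, 0]], "grip": [30, 30, 30, 30, 30]}}

```text
time: 13.08
eef_pos: [0.5736, 0.0233, 0.2213]
tcp_rot: [0.946, 0.325, -0.0, -0.0]
contact_force: [-0.2, -0.7, -2.6]
opening: 0.448
```

```bash
python3 -c "
from plan import *
s=ctrl.get_state();print(s['eef_pos'])
im,K,T=cam('wrist'); s=ctrl.get_state(); print(s['eef_pos']); cv2.imwrite('pics/w7.png',im)
hs=cv2.cvtColor(im,cv2.COLOR_BGR2HSV); b=((hs[...,0]>12)&(hs[...,0]<35)&(hs[...,1]>90)).astype(np.uint8)
print([x for x in blobs(b,15) if 280<x[0][0]<370 and x[0][1]>240]); print('exp stub',[proj((.574,.0228,z),K,T).round(1).tolist() for z in(.205,.198)])
rows([(.5733,.0222,.152,37.5)],dec=2)"
```

```text
[0.57364047 0.02327855 0.22134291]
[0.57394248 0.02232929 0.22139822]
[]
exp stub [[325.7, 232.3], [325.6, 227.8]]
T [[-0.01, -0.0, 0.77], [-0.01, -0.0, 0.77], [-0.01, -0.0, 0.77]] rz [np.float64(0.02), np.float64(0.02), np.float64(0.02)]
```

Emit:
{"op": "send_rows", "data": {"translation": [[0, 0, 0.6], [0, 0, 0.6], [0, 0, 0.3], [0, 0, 0.2], [0, 0, 0]], "rotation": [[0, 0, 0], [0, 0, 0], [0, 0, 0], [0, 0, 0], [0, 0, 0]], "grip": [30, 30, 30, 30, 30]}}

```text
time: 13.75
eef_pos: [0.5739, 0.0222, 0.1697]
tcp_rot: [0.946, 0.324, -0.001, -0.0]
contact_force: [0.5, 0.2, -2.9]
opening: 0.446
```

The hub underside is at about 0.188 m, 17 mm over the stub, with no contact force. Continuing down.

Emit:
{"op": "send_rows", "data": {"translation": [[0, 0, 0.2], [0, 0, 0.2], [0, 0, 0.1], [0, 0, 0.05], [0, 0, 0]], "rotation": [[0, 0, 0], [0, 0, 0], [0, 0, 0], [0, 0, 0], [0, 0, 0]], "grip": [30, 30, 30, 30, 30]}}

```text
time: 14.38
eef_pos: [0.5743, 0.0223, 0.1538]
tcp_rot: [0.946, 0.324, -0.0, 0.0]
contact_force: [-0.0, 0.9, -3.3]
opening: 0.45
```

```bash
python3 -c "
from h import *
s=ctrl.get_state();print(s['eef_pos'],s['contact_force'],s['wrist_torque'])
im,K,T=cam('scene');s=ctrl.get_state();print(s['eef_pos'],s['contact_force']); cv2.imwrite('pics/s3.png',im)
"
```

```text
[0.57427767 0.02230141 0.15384515] [-0.04688264  0.87450789 -3.31227789] [-0.02583007  0.09342673 -0.00804026]
[0.57439417 0.02227672 0.15403657] [ 0.33465873  0.81020664 -2.76599051]
```

Force is still only the weight, so I'll creep down to feel the seat.

Emit:
{"op": "send_rows", "data": {"translation": [[0, 0, 0.05], [0, 0, 0.03], [0, 0, 0]], "rotation": [[0, 0, 0], [0, 0, 0], [0, 0, 0]], "grip": [30, 30, 30]}}

```text
time: 14.8
eef_pos: [0.5744, 0.0223, 0.1521]
tcp_rot: [0.946, 0.324, 0.0, 0.0]
contact_force: [-1.6, 0.4, -1.0]
opening: 0.445
```

Emit:
{"op": "send_rows", "data": {"translation": [[0, 0, 0.04], [0, 0, 0], [0, 0, 0]], "rotation": [[0, 0, 0], [0, 0, 0], [0, 0, 0]], "grip": [30, 30, 30]}}

```text
time: 15.18
eef_pos: [0.5744, 0.0224, 0.152]
tcp_rot: [0.946, 0.324, 0.0, 0.0]
contact_force: [-4.1, -0.1, 5.2]
opening: 0.446
```

The seat is reached at z = 0.152, as predicted (force now +5 N). Starting the clockwise pull.

Emit:
{"op": "send_rows", "data": {"translation": [[0, 0, 0], [0, 0, 0], [0, 0, 0], [0, 0, 0], [0, 0, 0]], "rotation": [[0, 0, 0.6], [0, 0, 0.6], [0, 0, 0.6], [0, 0, 0.6], [0, 0, 0]], "grip": [30, 30, 30, 30, 30], "squeeze": 120}}

```text
time: 15.8
eef_pos: [0.5737, 0.0227, 0.1521]
tcp_rot: [0.975, 0.224, -0.001, -0.0]
contact_force: [-6.5, 1.1, 6.9]
opening: 0.441
```

```bash
cat > ptr.py <<'E'
from h import *
def look(save=None):
    s=ctrl.get_state(); yaw=2*np.degrees(np.arctan2(s['tcp_rot'][1],s['tcp_rot'][0]))
    print('yaw',yaw.round(2),'pos',s['eef_pos'].round(4),'F',s['contact_force'].round(1),'M',s['wrist_torque'].round(2),'op',s['opening'].round(3),'q6',s['qpos'][5].round(2),'t',s['time'])
    for n in ('scene','top'):
        im,K,T=cam(n); u=proj((.646,.058,.15),K,T).astype(int)
        if save: cv2.imwrite(f'pics/{save}_{n}.png',im)
        a=im[u[1]-25:u[1]+25,u[0]-35:u[0]+35]
        y=hsv(a,(24,120,110),(34,255,255)); r=hsv(a,(0,110,70),(7,255,255))|hsv(a,(174,110,70),(180,255,255))
        off=np.array([u[0]-35,u[1]-25])
        for nm,m in(('yel',y),('red',r)): print(n,nm,[((np.array(b[0])+off).round(1).tolist(),b[1],[b[2][0]+int(off[0]),b[2][1]+int(off[1]),b[2][2],b[2][3]]) for b in blobs(m,3)], end=' ')
        print()
E
python3 -c "
from ptr import *; look('p1')"
```

```text
Traceback (most recent call last):
  File "ptr.py", line 4, in look
    print('yaw',yaw.round(2),'pos',s['eef_pos'].round(4),'F',s['contact_force'].round(1),'M',s['wrist_torque'].round(2),'op',s['opening'].round(3),'q6',s['qpos'][5].round(2),'t',s['time'])
                                                                                                                             ^^^^^^^^^^^^^^^^^^
AttributeError: 'float' object has no attribute 'round'
```

```bash
sed -i "s/s\['opening'\].round(3)/round(float(s['opening']),3)/" ptr.py; python3 -c "
from ptr import *; look('p1')"
```

```text
yaw 25.88 pos [0.5737 0.0227 0.1521] F [-6.5  1.1  6.9] M [0.19 1.06 0.4 ] op 0.441 q6 0.98 t 15.8
scene yel [([338.2, 254.0], 6, [337, 253, 3, 3]), ([333.1, 261.8], 10, [332, 260, 3, 5])] scene red [([345.5, 256.5], 4, [345, 256, 2, 2])] 
top yel [] top red [([223.3, 148.6], 37, [217, 143, 10, 10])]
```

The spring is engaged (Mz 0.4). Continuing the pull.

Emit:
{"op": "send_rows", "data": {"translation": [[0, 0, 0], [0, 0, 0], [0, 0, 0], [0, 0, 0], [0, 0, 0]], "rotation": [[0, 0, 0.8], [0, 0, 0.8], [0, 0, 0.8], [0, 0, 0.8], [0, 0, 0.8]], "grip": [30, 30, 30, 30, 30]}}

```text
time: 16.52
eef_pos: [0.5736, 0.0227, 0.1521]
tcp_rot: [0.999, 0.051, -0.001, -0.0]
contact_force: [-6.9, 1.2, 7.0]
opening: 0.443
```

Emit:
{"op": "send_rows", "data": {"translation": [[0, 0, 0], [0, 0, 0], [0, 0, 0], [0, 0, 0], [0, 0, 0]], "rotation": [[0, 0, 0.8], [0, 0, 0.8], [0, 0, 0.4], [0, 0, 0], [0, 0, 0]], "grip": [30, 30, 30, 30, 30]}}

```text
time: 17.15
eef_pos: [0.5737, 0.0227, 0.1521]
tcp_rot: [0.999, -0.035, -0.001, 0.0]
contact_force: [-6.7, 0.0, 7.2]
opening: 0.447
```

```bash
python3 -c "
from ptr import *; look('p2')"
```

```text
yaw -4.06 pos [0.5737 0.0227 0.1521] F [-6.7  0.   7.2] M [0.27 1.02 0.56] op 0.447 q6 1.5 t 17.15
scene yel [([334.7, 256.5], 60, [331, 251, 10, 14])] scene red [([342.5, 253.0], 6, [342, 252, 2, 3])] 
top yel [] top red [([245.5, 145.1], 44, [239, 140, 11, 9])]
```

```bash
cat >> ptr.py <<'E'
def wlook(save=None):
    im,K,T=cam('wrist')
    if save: cv2.imwrite(f'pics/{save}_w.png',im)
    u=proj((.646,.05,.15),K,T); print('exp mark px',u.round(0))
    hs=cv2.cvtColor(im,cv2.COLOR_BGR2HSV)
    y=(hs[...,0]>=24)&(hs[...,0]<=34)&(hs[...,1]>120)&(hs[...,2]>90); r=((hs[...,0]<=6)|(hs[...,0]>=174))&(hs[...,1]>120)&(hs[...,2]>60)
    out={}
    for nm,m in(('yel',y),('red',r)):
        B=[b for b in blobs(m,20) if np.hypot(*(np.array(b[0])-u))<110]
        for b in B: print(nm,b,'world z.15',ray(b[0],K,T,.15).round(4))
        out[nm]=m
    return im,K,T,out
E
python3 -c "
from ptr import *
im,K,T,o=wlook('p2')
im,K,T=cam('scene'); print([proj((.646,y,z),K,T).round(1).tolist() for y,z in((.058,.145),(.058,.155),(.068,.155),(.068,.145))])
"
```

```text
exp mark px [253.  98.]
yel ([235.6, 100.6], 758, [224, 78, 25, 48]) world z.15 [0.6454 0.058  0.15  ]
red ([225.0, 138.3], 143, [219, 129, 14, 27]) world z.15 [0.629  0.0653 0.15  ]
[[335.9, 257.3], [336.0, 254.5], [338.5, 257.5], [338.4, 260.4]]
```

The wrist camera gives the mark at y = 0.058 and the pointer at y = 0.065, about 7 mm to go (about 20°).

Emit:
{"op": "send_rows", "data": {"translation": [[0, 0, 0], [0, 0, 0], [0, 0, 0], [0, 0, 0], [0, 0, 0]], "rotation": [[0, 0, 0.8], [0, 0, 0.8], [0, 0, 0.8], [0, 0, 0.8], [0, 0, 0.4]], "grip": [30, 30, 30, 30, 30]}}

```text
time: 17.98
eef_pos: [0.5737, 0.0227, 0.1521]
tcp_rot: [0.981, -0.192, -0.001, 0.0]
contact_force: [-6.2, 1.3, 6.8]
opening: 0.443
```

Emit:
{"op": "send_rows", "data": {"translation": [[0, 0, 0], [0, 0, 0]], "rotation": [[0, 0, 0], [0, 0, 0]], "grip": [30, 30]}}

```text
time: 18.23
eef_pos: [0.5737, 0.0228, 0.1521]
tcp_rot: [0.982, -0.191, -0.001, 0.0]
contact_force: [-7.7, 1.1, 7.6]
opening: 0.444
```

```bash
python3 -c "
from ptr import *
look('p3')
im,K,T,o=wlook('p3')
u=proj((.646,.058,.15),K,T).astype(int); x0=max(u[0]-65,0);y0=max(u[1]-45,0)
a=cv2.resize(im[y0:y0+100,x0:x0+130],(650,500),interpolation=cv2.INTER_CUBIC); print(x0,y0)
s=cv2.imread('pics/p3_scene.png')[230:280,300:380]
b=cv2.resize(s,(0,0),fx=4,fy=4,interpolation=cv2.INTER_CUBIC)
c=np.zeros((600,650,3),np.uint8); c[:500]=a; c[400:600,330:650]=b; cv2.imwrite('pics/p3c.png',c)
"
```

```text
yaw -22.03 pos [0.5737 0.0228 0.1521] F [-7.7  1.1  7.6] M [0.28 1.04 0.63] op 0.444 q6 1.82 t 18.225
scene yel [([334.4, 256.7], 56, [331, 251, 9, 14])] scene red [([341.7, 251.3], 3, [341, 251, 2, 2])] 
top yel [] top red [([258.9, 148.3], 38, [254, 143, 9, 10])] 
exp mark px [211. 128.]
yel ([197.8, 134.0], 954, [178, 112, 39, 48]) world z.15 [0.6458 0.057  0.15  ]
red ([211.2, 168.8], 187, [202, 159, 21, 25]) world z.15 [0.6289 0.0587 0.15  ]
130 89
```

View pics/p3c.png

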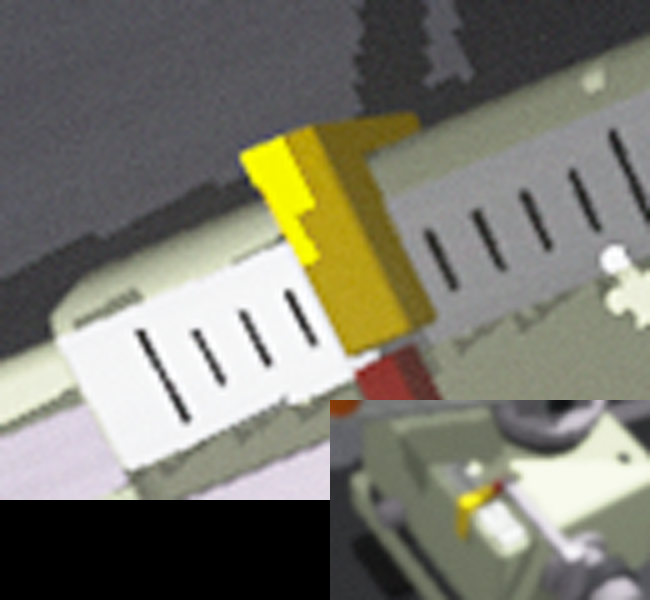

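The wrist crop shows the red pointer tip (crop (357–415, 347–375)) directly in line with the end of the yellow clip (bottom edge (350,355)–(410,330)). The scene inset agrees. Now I'll put numbers on the offset.

```bash
python3 -c "
from ptr import *
im,K,T=cam('wrist')
f=lambda px,z: ray((px[0]/5-.4+130,px[1]/5-.4+89),K,T,z)[:2].round(4)
print('clip end L,R',f((350,355),.155),f((410,330),.155),'red L,R',[ (z,f((357,375),z),f((414,348),z)) for z in (.150,.155,.158)])
hs=cv2.cvtColor(im,cv2.COLOR_BGR2HSV)
r=(((hs[...,0]<=6)|(hs[...,0]>=174))&(hs[...,1]>110)&(hs[...,2]>50)); r[:150]=0; r[200:]=0; r[:,:190]=0; r[:,240:]=0
print(cv2.approxPolyDP(max(cv2.findContours(r.astype(np.uint8),0,1)[0],key=len),1.2,True).reshape(-1,2).tolist(), im[165,207],im[165,214])
ys,xs=np.nonzero(r)
for y in range(158,186,3): print(y, xs[ys==y].min() if (ys==y).any() else None, xs[ys==y].max() if (ys==y).any() else None, im[y,200:226:2,2].tolist())
"
```

```text
clip end L,R [0.635  0.0598] [0.635  0.0536] red L,R [(0.15, array([0.6329, 0.062 ]), array([0.6332, 0.0558])), (0.155, array([0.6331, 0.0601]), array([0.6333, 0.054 ])), (0.158, array([0.6332, 0.0589]), array([0.6334, 0.053 ]))]
[[201, 163], [206, 172], [210, 170], [213, 172], [218, 183], [222, 180], [212, 159]] [ 49  56 142] [47 53 92]
158 None None [178, 161, 137, 107, 113, 106, 88, 117, 121, 148, 138, 112, 130]
161 205 213 [235, 235, 168, 136, 132, 94, 88, 91, 111, 147, 145, 134, 144]
164 201 215 [204, 139, 144, 143, 143, 123, 92, 90, 112, 144, 141, 146, 138]
167 203 216 [143, 128, 144, 140, 144, 146, 107, 93, 86, 140, 142, 149, 140]
170 204 218 [144, 134, 135, 148, 141, 140, 136, 100, 92, 96, 145, 144, 142]
173 213 219 [147, 131, 114, 128, 120, 128, 121, 135, 88, 98, 110, 142, 144]
176 214 221 [119, 123, 127, 123, 123, 128, 126, 124, 113, 88, 89, 127, 140]
179 216 222 [197, 121, 124, 127, 124, 127, 125, 119, 137, 99, 95, 89, 137]
182 218 220 [226, 200, 124, 122, 123, 122, 121, 127, 118, 138, 103, 196, 140]
185 None None [226, 227, 164, 121, 123, 127, 119, 130, 188, 216, 221, 222, 196]
```

```bash
python3 -c "
from ptr import *
im,K,T=cam('scene')
print('red',[ray((341.7,251.3),K,T,z)[:2].round(4).tolist() for z in(.153,.157)],'clip',[ray((334.4,256.7),K,T,z)[:2].round(4).tolist() for z in(.152,.155)])
a=im[240:266,326:352].astype(int); y,x=np.mgrid[240:266,326:352]
red=(a[...,2]-np.maximum(a[...,1],a[...,0]))>40
print(list(zip(x[red],y[red])))
"; python3 - <<'E'
import sys; sys.path.insert(0,'.')
E
python3 -c "
from ptr import *
look()"
```

```text
red [[0.6293, 0.0559], [0.6313, 0.0586]] clip [[0.6511, 0.0594], [0.6524, 0.0614]]
[(np.int64(341), np.int64(250)), (np.int64(342), np.int64(250)), (np.int64(341), np.int64(251)), (np.int64(342), np.int64(251)), (np.int64(341), np.int64(252)), (np.int64(342), np.int64(252))]
yaw -22.04 pos [0.5737 0.0228 0.1521] F [-6.9  1.1  6.4] M [0.23 1.03 0.64] op 0.447 q6 1.82 t 18.475
scene yel [([334.4, 256.7], 57, [331, 251, 9, 14])] scene red [] 
top yel [] top red [([259.0, 148.2], 32, [255, 143, 8, 9])]
```

The pointer is on the mark to within about 1 mm (the clip is ±3.5 mm) and steady. The hub is down on the seat and the grip is holding, so I'm handing in.

```bash
python3 -c "
from plant import ticket; print(ticket.sign_off())"
```

```text
the job is handed in; nothing more can be done
None
```

The pointer is on the yellow mark, held there by the arm, and I handed the job in at about 18.5 s. I gripped the lever by its hub, fitted it down on the stub, and turned it clockwise about 60° against the spring.

**Lever position:** I fitted the arm in the square position 90° round from the roomy one. That let me do the fit and the pull in one grasp, within the last joint's range.

**Last checks:**
- **Seating:** the hub stopped at z = 0.152, the height worked out from the pick, and presses on the seat with about 7 N.
- **Pull:** the wrist feels a spring moment of about 0.64 N m. The angle and grip did not change between the last readings.
- **Pointer (wrist camera):** the tip is in line with the clip, between 0.3 mm short and 0.7 mm past its centre. The clip reaches 3.5 mm either way.
- **Pointer (scene camera):** this coarser view (about 2.6 mm per pixel) puts the tip 1 to 3 mm past centre. That differs slightly but is still on the clip.

**What went wrong:** the first grasp closed on top of the hub, because the fingertips sat about 22 mm higher than the reported tool tip. It pressed the hub with about 10 N; I reopened, went lower and gripped it properly.

I moved nothing else on purpose, but I did not take a last picture of the whole bench. The arm blocked the top camera's view of the mark at the end.

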